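# Seat a mortar prism and hold the pulse sensor on it

### The job

On the small test stand, slide the mortar prism along its guide until it is fully home against the end stop. Then press the black cap of the spring-loaded sensor head straight down until the steel foot seats on the prism, and on until the cap has gone about 10 mm into its own spring (half of its travel, roughly 10 N of push), never bottoming it. Finish holding it there: the program ends while still pressing the cap, and the clutter around is left where it is.

Things in the scene. Friction and masses are not known exactly. Their poses are not given: they have to be found in the camera images.
- stand: teal test stand fixed to the table, base 165 x 310 x 20 mm. Origin on the table below the centre of the prism's home place. The guide runs along its y, floor 20 mm above the table, between two rails (10 mm wide, 10 mm high, 46 mm apart, y = -165 to 80 mm). The end stop is a steel block at the +y end, face at y = 80 mm, top 50 mm above the table. Its x points across the guide, to the column
- stop_face (a point): centre of the end stop's face (66 mm wide), 30 mm above the table; the prism's +y end rests against it when home
- bracket_axis (a point): centre of the underside of the teal barrel (36 mm across, 40 mm high) that guides the sensor head, over the guide at stand x = 0, y = 45 mm. Its bracket is clamped at a varying height to a steel column 18 mm thick at stand x = 85, y = 45 mm, top 158 mm above the table
- prism: grey mortar prism 40 x 160 x 40 mm, about 0.4 to 0.75 kg, lying loose in the guide short of the stop. Origin at the centre of its underside; y is its length, the same way as the stand's y; z up. Its free end to push on is at y = -80 mm; its upper 30 mm stand above the rails. Pushing it along takes up to about 8 N
- cap_top (a point): centre of the flat top of the black mushroom cap (42 mm across, flat top 34 mm across), about 190 to 215 mm above the table at rest, on the head axis
- foot: sensor rod with a steel foot (32 mm across) below and the cap on top; slides down through the barrel, up to 32 mm, against a weak return spring (net about 2 to 4 N). Origin at the centre of the foot's underside, z up. At rest it hangs 8 to 28 mm above the prism's top (itself 60 mm above the table), and the cap's top is 126 mm above this origin
- cap (a joint): how far the cap is pressed into the rod, m: 0 at rest, 0.020 bottomed. Its spring gives 1 N at first and 0.9 N more per mm: 10 N at 0.010. The bare steel stem between cap and rod is 22 mm long at rest; a thin black band round it reaches the rod's rim when the cap is 10 mm in. While the foot is still in the air the cap gives only 1 to 3 mm
- half_prism: broken half of a prism, 40 x 75 x 40 mm, on the table to the right; leave alone. Origin under its centre
- jar: small white jar 36 mm across, 45 mm high, standing on the stand's base plate behind the guide; leave alone. Origin under its centre
- calib: upright aluminium calibration cylinder 30 mm across, 60 mm high, on the table in front of the stand, on the robot's side; leave alone. Origin under its centre
- bowl: steel mixing bowl 170 mm across, 110 mm high, on the left; leave alone. Origin under its centre
- beaker: glass beaker 68 mm across, 90 mm high, on the right; leave alone. Origin under its centre
- spatula: spatula lying on the right; leave alone. Origin under it, x along it
Things that resemble listed ones, but are neither listed nor needed, are in the scene too. What is shaped like the prism but orange is not meant.

How it is judged:
By the outcome, as a careful person would: the job done as asked, in the order asked, and still so for the second after the job is handed in, while the arm keeps its last pose, push and grip.
It also fails if it takes over 46 s, if anything falls off the work surface, if the arm or the gripper's body presses on something with over 40 N, if the wrist force passes 120 N, or if a joint passes its speed limit or range.

### The arm

A 7-joint arm with a two-finger parallel gripper is mounted at the origin on the work surface. World frame = base frame: x ahead of the robot, y to its left, z up, the work surface at z = 0. Lengths are in mm, angles in rad, forces in N, time in s.
With the tool pointing down it reaches from about 350 to 900 mm from the base axis. Payload 19.9 kg.
Tool frame: the origin (TCP) lies at the very end of the fingers, on their centre line; the grasp point (between the pads) lies 19 mm behind it; z points along the fingers, x is the direction in which the jaws open and shut, and the axes are right-handed (so a half turn about z gives the same grasp; the last joint's range is limited). The gripper opens to 85 mm and grips with 20 to 120 N. Pads are 22 mm wide; open, the fingers measure 114 mm over their backs; the gripper's body (76 mm by 85 mm) begins 54 mm behind the grasp point. The pads swing forward as they close: fully open they stand 13 mm farther back than shut.
Start: joints at [-1.25, 0.417, -0.01, 1.614, 0.005, 1.111, -0.053], TCP at [221.212, 584.522, 231.26] pointing down, gripper open.
Joint ranges: [-2.81, 2.81], [-0.39, 2.02], [-1.27, 1.25], [0.06, 2.57], [-1.19, 4.33], [0.19, 2], [-2.82, 2.82]. Speed limits (rad/s): [1.89, 1.89, 2.39, 2.39, 3.01, 3.01, 3.01].

### API

Orientations are given as a rotation vector (axis times angle).
In Python, from rig import robot gives the robot as it stands. The module is installed in compiled form; this text tells all that it offers.
- The arm moves only by the tool drive_tool, never from a script. Its argument "steps" is a list of rows, each an object with "slide": the shift along the world's x, y, z in mm, a list of three; "turn": the turn about the world's z in degrees; "fingers": the closure, from 0 (fully open) to 1 (shut). A call has 1 to 12 rows; each row is the pose to reach, as a shift and turn from the pose measured when the call began; what a row does not reach only later rows make up. A row lasts 1/8 s, in which the tool goes at most 62.5 mm and 10.7 degrees, less where a joint would pass 70% of its speed; a pose out of reach is approached as far as the arm can. A call with a gripper value outside its range is refused whole. The fingers move at their own pace and stop on an object; "force" is the grip in N (left out, the last holds). Time passes only in rows, so rows that repeat a pose let the fingers close. It gives the time, the measured TCP pose, the force and the opening at its end, in the units of the state.
- robot.observe(): the state, without advancing time (a new reading comes with each control period).
- robot.snapshot(name): name is "scene" or "top"; returns a dict with "pixels" (384x512x3 uint8, blue, green, red), "z_map" (384x512 float32, mm along the optical axis (not along the pixel's ray), 0 where there is no reading), "camera_matrix" (3x3 intrinsics, pixels), "k1" (the pictures are not rectified: a ray, as slopes to the right and down, at radius r is drawn at 1 + k1 r^2 times it, then the intrinsics apply), "camera_from_world" (4x4, takes a point from world to camera coordinates). Camera axes: x right, y down, z forward; pixel columns grow to the right and rows downward; lengths in mm; the calibration is good to about 2 mm. A picture is of the moment at which its call begins.
- robot.hand_in(): hands the job in, once; it reports no verdict.
Trained networks look in the newest picture that a camera, given by its name, has taken for a name from the list of things; names that differ only in an ending like _2 or _b are one class to them, and where a whole thing is asked for, a point or a joint stands for the part that bears it (a point fixed in the world has none). Each returns a list of dicts, best first, with "confidence" (0 to 1); they miss things now and then, are a little off and sometimes report something else, mostly with a low value. They report only what shows in the picture. A call takes as long as a camera call. They do not tell look-alikes from the thing itself.
- robot.search_frame(name, camera): "at" ([x, y, z] in mm, in world coordinates, good to about 4 mm: the middle of the surface that is visible of it).
The state is a dict: "time": time; "joint_pos": joint angles; "qd": joint speeds; "joint_torque": joint torques, N m; "eef_pos": TCP position; "tcp_rot": TCP orientation; "contact_force": force on the tool from outside, world axes, zero at the start; "torque": the same for the moment, N m; "grip_width": finger opening in mm.
Only numpy, scipy, OpenCV 4.12 (cv2) and the standard library are available. Lean on these libraries where they do the work, as an engineer would, in place of code of your own. Each camera call takes 0.05 s, during which the arm holds its last target.

## Working session

There is one attempt and no reset: what is moved stays moved. The work goes in short steps, Python scripts to look and compute and a tool call to move; the robot and the scene stay as the last step left them, time stands still between calls to the robot, and variables do not carry over. Pictures are saved under pics/ and viewed, and the job is handed in when it is done.

Besides the shell and the picture viewer there is one more tool, called after "Request:" as name([rows], argument=value, ...), one row to a line, values as JSON. drive_tool: Moves the arm, as the interface text tells. Its arguments: {"type":"object","properties":{"steps":{"type":"array","items":{"type":"object","properties":{"slide":{"type":"array","items":{"type":"number"}},"turn":{"type":"number"},"fingers":{"type":"number"}}}},"force":{"type":"number"}},"required":["steps"]}

```bash
mkdir -p pics; cat > h.py <<'E'
import numpy as np, cv2
from rig import robot
def snap(cam,name):
    s=robot.snapshot(cam); cv2.imwrite(f'pics/{name}.png',s['pixels']); np.savez(f'pics/{name}.npz',**{k:np.array(v) for k,v in s.items()}); return s
def px2w(s,u,v,d=None):
    K=np.array(s['camera_matrix']);k=float(s['k1']);T=np.array(s['camera_from_world'])
    if d is None: d=float(s['z_map'][int(round(v)),int(round(u))])
    p=cv2.undistortPoints(np.array([[[u,v]]],float),K,np.array([k,0,0,0,0]))[0,0]
    c=np.array([p[0]*d,p[1]*d,d,1]); return (np.linalg.inv(T)@c)[:3]
def w2px(s,P):
    K=np.array(s['camera_matrix']);k=float(s['k1']);T=np.array(s['camera_from_world'])
    c=(T@np.append(P,1))[:3]
    q=c[:2]/c[2]; q=q*(1+k*(q@q)); return K[:2,:2]@q+K[:2,2]
E
python3 - <<'E'
from h import *
for c in ['scene','top']:
    s=snap(c,c+'0'); print(c,s['k1'],np.round(np.linalg.inv(s['camera_from_world']),2).tolist())
    for n in ['stand','prism','cap_top','foot','calib','jar']:
        print(n,[(np.round(d['at'],0).tolist(),round(d['confidence'],2)) for d in robot.search_frame(n,c)[:3]])
o=robot.observe();print(o['time'],o['eef_pos'],o['tcp_rot'],o['contact_force'])
E
```

```text
scene -0.007492271543894448 [[-0.4, 0.72, -0.56, 1234.53], [0.91, 0.32, -0.24, 225.3], [0.0, -0.61, -0.79, 1074.93], [0.0, 0.0, 0.0, 1.0]]
stand [([659.0, -34.0, 16.0], 0.91), ([581.0, 3.0, 205.0], 0.35)]
prism [([611.0, -79.0, 58.0], 0.95), ([607.0, 230.0, 43.0], 0.78), ([404.0, 136.0, 38.0], 0.74)]
cap_top [([660.0, -35.0, 18.0], 0.71), ([582.0, 2.0, 206.0], 0.61)]
foot [([586.0, 2.0, 199.0], 0.75), ([582.0, 2.0, 204.0], 0.18)]
calib [([502.0, 2.0, 50.0], 0.67), ([628.0, -422.0, 60.0], 0.43), ([447.0, -393.0, 34.0], 0.35)]
jar [([711.0, -111.0, 62.0], 0.58)]
top -0.12254086464164703 [[0.07, -0.97, 0.22, 221.26], [-1.0, -0.06, 0.02, -81.69], [-0.01, -0.22, -0.98, 1768.44], [0.0, 0.0, 0.0, 1.0]]
stand [([638.0, -67.0, 17.0], 0.57)]
prism [([588.0, 215.0, 43.0], 0.87), ([602.0, -89.0, 60.0], 0.81), ([397.0, -202.0, 44.0], 0.81)]
cap_top [([583.0, -544.0, 2.0], 0.68), ([580.0, -6.0, 203.0], 0.6)]
foot [([639.0, -70.0, 18.0], 0.25)]
calib [([578.0, -4.0, 203.0], 0.62)]
jar [([701.0, -114.0, 63.0], 0.44), ([577.0, -4.0, 204.0], 0.27)]
0.7 [221.19249613 584.51072206 231.25487973] [ 2.58475014e+00  1.78551709e+00 -7.67675621e-05] [0.1813237  0.7721833  0.79976026]
```

View pics/scene0.png

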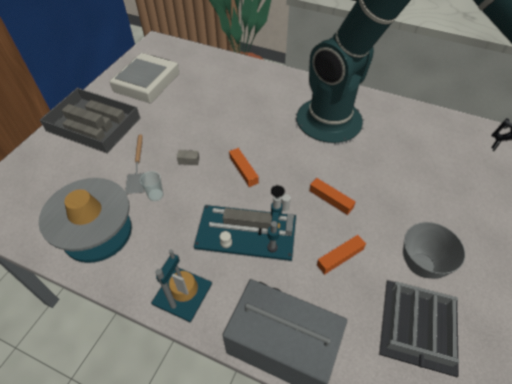

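View pics/top0.png

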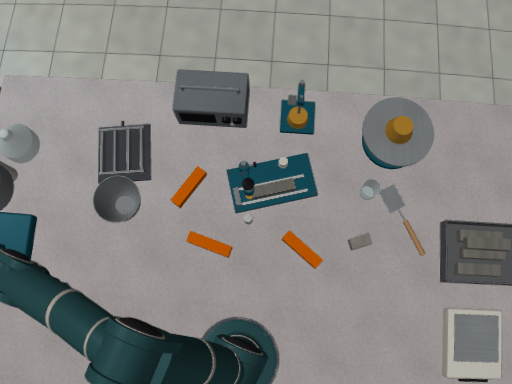

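The scene shows the teal stand at about (245,230), with the grey prism at about (245,215), the cap at about (278,190) and the column behind it. I'll zoom in on these and measure them.

```bash
python3 - <<'E'
import numpy as np, cv2
a=cv2.imread('pics/scene0.png')[165:270,185:315]; b=cv2.imread('pics/top0.png')[140:240,215:330]
a=cv2.resize(a,None,fx=6,fy=5.7,interpolation=cv2.INTER_CUBIC)[:598,:790];b=cv2.resize(b,None,fx=6,fy=6,interpolation=cv2.INTER_CUBIC)
cv2.imwrite('pics/z1.png',a);cv2.imwrite('pics/z2.png',b)
for n in ['scene0','top0']:
    s=dict(np.load(f'pics/{n}.npz')); K=s['camera_matrix'];T=s['camera_from_world'];z=s['z_map']
    vv,uu=np.mgrid[0:384,0:512]
    p=cv2.undistortPoints(np.stack([uu,vv],-1).reshape(-1,1,2).astype(float),K,np.array([float(s['k1']),0,0,0,0]))[:,0].reshape(384,512,2)
    c=np.concatenate([p*z[...,None],z[...,None],np.ones_like(z)[...,None]],-1)
    W=(c@np.linalg.inv(T).T)[...,:3]; np.save(f'pics/{n}W.npy',W)
    px=s['pixels'].astype(int)
    reg=(z>0)&(W[...,0]>480)&(W[...,0]<780)&(W[...,1]>-220)&(W[...,1]<120)
    teal=reg&(W[...,2]<30)&(px[...,0]-px[...,2]>35)&(abs(W[...,2]-19)<6)
    P=W[teal][:,:2]; r=cv2.minAreaRect(P.astype(np.float32)); print(n,'base',r,len(P),'z',np.median(W[teal][:,2]))
    grey=reg&(abs(W[...,2]-60)<6)&(abs(px[...,0]-px[...,2])<40)
    P=W[grey]; k=(P[:,0]<680)&(P[:,0]>540); P=P[k]; print('grey60',cv2.minAreaRect(P[:,:2].astype(np.float32)),len(P),np.median(P[:,2]))
    hi=reg&(W[...,2]>180); P=W[hi]; print('hi',len(P),P.mean(0),P.min(0),P.max(0))
    m=reg&(W[...,2]>195); print(np.round(W[m],0).tolist()[:40])
    m=reg&(W[...,2]>135)&(W[...,2]<170); print('col',np.round(W[m],0).tolist()[:40])
E
```

```text
scene0 base ((648.766357421875, -75.11793518066406), (148.02757263183594, 301.0490417480469), 14.68033218383789) 1797 z 20.240726520238468
grey60 ((631.1949462890625, -48.97001647949219), (111.4529037475586, 219.93844604492188), 9.774345397949219) 560 60.02180452558821
hi 140 [586.88645228   1.73876076 203.73767175] [562.96357257 -17.99991075 194.70962744] [605.80814605  21.27666461 209.36435517]
[[573.0, -15.0, 203.0], [574.0, -12.0, 206.0], [571.0, -10.0, 204.0], [569.0, -8.0, 203.0], [571.0, -4.0, 207.0], [568.0, -2.0, 204.0], [565.0, 0.0, 203.0], [566.0, 4.0, 206.0], [580.0, -16.0, 207.0], [578.0, -13.0, 206.0], [576.0, -11.0, 205.0], [573.0, -9.0, 202.0], [573.0, -6.0, 204.0], [574.0, -2.0, 207.0], [570.0, -1.0, 202.0], [569.0, 2.0, 203.0], [569.0, 5.0, 204.0], [568.0, 8.0, 205.0], [563.0, 9.0, 200.0], [581.0, -18.0, 202.0], [582.0, -15.0, 204.0], [579.0, -13.0, 203.0], [580.0, -9.0, 205.0], [579.0, -7.0, 206.0], [577.0, -4.0, 204.0], [579.0, -1.0, 209.0], [574.0, 1.0, 204.0], [575.0, 4.0, 206.0], [574.0, 7.0, 207.0], [571.0, 9.0, 204.0], [569.0, 11.0, 204.0], [589.0, -18.0, 207
[... 2430 characters left out ...]
6.0, 29.0, 156.0], [666.0, 26.0, 156.0], [665.0, 22.0, 161.0], [665.0, 19.0, 162.0], [666.0, 15.0, 161.0], [662.0, 29.0, 157.0], [664.0, 26.0, 153.0], [663.0, 22.0, 155.0], [664.0, 19.0, 153.0], [663.0, 15.0, 156.0], [659.0, 29.0, 155.0], [660.0, 25.0, 154.0], [658.0, 21.0, 163.0], [659.0, 18.0, 159.0], [659.0, 15.0, 160.0], [659.0, 29.0, 144.0], [656.0, 25.0, 157.0], [655.0, 21.0, 160.0], [655.0, 18.0, 161.0], [658.0, 15.0, 151.0], [656.0, 26.0, 143.0], [654.0, 22.0, 150.0], [655.0, 19.0, 147.0], [657.0, 16.0, 140.0], [571.0, 2.0, 150.0], [570.0, -2.0, 157.0], [569.0, -5.0, 160.0], [571.0, -8.0, 152.0], [575.0, -11.0, 135.0], [570.0, -1.0, 139.0], [571.0, -5.0, 137.0], [564.0, -5.0, 135.0]]
```

View pics/z1.png

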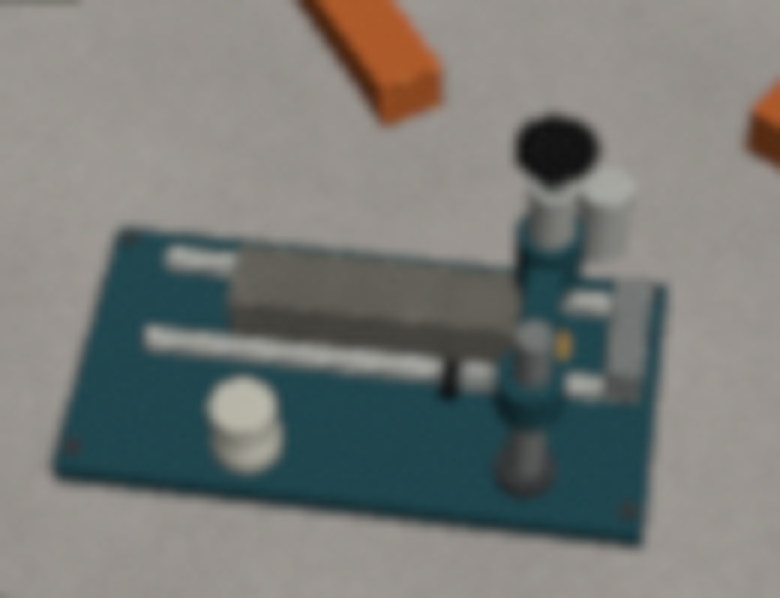

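View pics/z2.png

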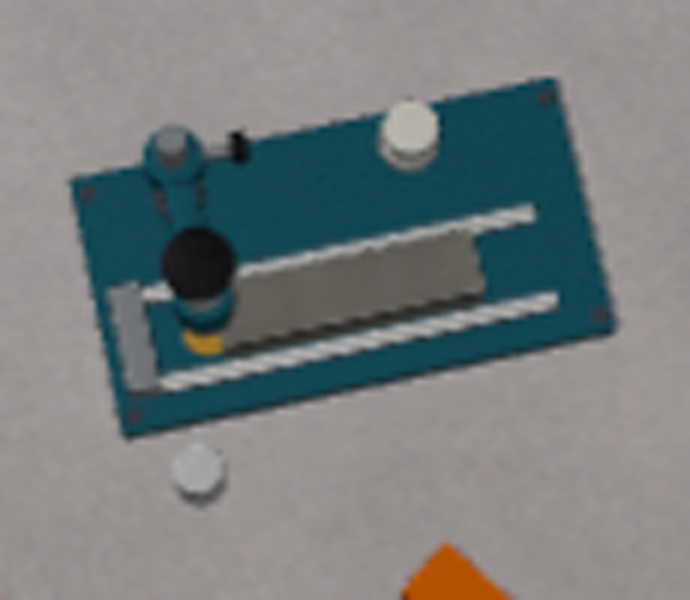

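The zoom shows a yellow spot in the guide, just past the prism's +y end (z1 (563,345), z2 (205,342)). I need to know whether it's an obstacle. I'll also work out the stand frame.

```bash
python3 - <<'E'
import numpy as np, cv2
for n in ['scene0','top0']:
    W=np.load(f'pics/{n}W.npy'); px=cv2.imread(f'pics/{n}.png').astype(int)
    m=(px[...,2]-px[...,0]>35)&(W[...,0]>540)&(W[...,0]<640)&(W[...,1]>-40)&(W[...,1]<80)
    print(n,'yellow',[(int(u),int(v),np.round(W[v,u]).tolist(),px[v,u].tolist()) for v,u in np.argwhere(m)])
# base fit: angle from both; stop block
    reg=(W[...,0]>540)&(W[...,0]<660)&(W[...,1]>-220)&(W[...,1]<90)
    m=reg&(abs(W[...,2]-60)<5)&(W[...,1]<-35)
    P=W[m][:,:2].astype(np.float32)
    # largest component
    lab,st=cv2.connectedComponentsWithStats(m.astype(np.uint8))[1:3]
    i=1+np.argmax(st[1:,4]); P=W[lab==i]; P=P[P[:,1]<-35]
    print('prism',len(P),cv2.minAreaRect(P[:,:2].astype(np.float32)),np.median(P[:,2]))
    m=(W[...,0]>540)&(W[...,0]<660)&(abs(W[...,2]-50)<5)&(W[...,1]>25)&(W[...,1]<75)&(px.max(2)-px.min(2)<40)
    P=W[m]; print('stop',len(P),np.median(P,0),cv2.minAreaRect(P[:,:2].astype(np.float32)))
    P=W[(W[...,2]>196)&(W[...,2]<215)&(px.max(2)<60)&(W[...,0]>540)&(W[...,0]<640)&(abs(W[...,1])<60)]
    print('cap',len(P),np.median(P,0),cv2.minEnclosingCircle(P[:,:2].astype(np.float32)), np.percentile(P[:,2],[25,50,75]))
E
```

```text
scene0 yellow [(278, 224, [577.0, 7.0, 25.0], [68, 100, 117]), (279, 224, [573.0, 9.0, 20.0], [70, 98, 112]), (278, 225, [578.0, 8.0, 19.0], [67, 105, 126]), (279, 225, [575.0, 10.0, 17.0], [69, 103, 120]), (278, 226, [582.0, 9.0, 21.0], [67, 103, 122]), (279, 226, [581.0, 13.0, 22.0], [69, 100, 115])]
prism 450 ((611.9743041992188, -94.78992462158203), (44.57820129394531, 133.0403289794922), 16.88808250427246) 60.05288612165157
stop 109 [574.03933617  44.64686585  50.31706347] ((572.0896606445312, 44.072818756103516), (65.55258178710938, 19.524986267089844), 16.097280502319336)
cap 106 [586.17464893   0.69252949 204.30030654] ((586.9426879882812, -0.18119008839130402), 19.398605346679688) [203.09549463 204.30030654 205.69222079]
top0 yellow [(246, 195, [579.0, 11.0, 24.0], [43, 91, 115]), (246, 196, [578.0, 11.0, 11.0], [41, 116, 157]), (247, 196, [577.0, 7.0, 17.0], [41, 114, 155]), (248, 196, [577.0, 3.0, 20.0], [44, 103, 135]), (249, 196, [577.0, -0.0, 21.0], [43, 107, 142]), (250, 196, [578.0, -4.0, 19.0], [40, 117, 159]), (251, 196, [577.0, -8.0, 22.0], [60, 112, 144]), (246, 1
[... 257 characters left out ...]
0, 17.0], [48, 109, 144]), (247, 198, [570.0, 6.0, 19.0], [60, 98, 111]), (248, 198, [569.0, 2.0, 25.0], [43, 112, 151]), (249, 198, [569.0, -1.0, 24.0], [44, 114, 152]), (250, 198, [569.0, -5.0, 23.0], [43, 113, 150]), (251, 198, [570.0, -8.0, 20.0], [51, 104, 134])]
prism 320 ((608.9154052734375, -97.13775634765625), (40.915992736816406, 135.12387084960938), 16.45730972290039) 60.27180279229867
stop 77 [568.29973901  40.95267242  51.16281455] ((571.14013671875, 41.69245529174805), (60.827415466308594, 19.780363082885742), 16.256017684936523)
cap 113 [580.74709762  -2.24151752 204.18488635] ((581.573974609375, -2.510390281677246), 20.927091598510742) [202.00082014 204.18488635 206.55276766]
```

The yellow spot lies flat at floor height, about 20 mm, so it is a printed mark. The stand's yaw is about 16.4° and the head axis is at about (584, -1). The stop face, measured separately, matches that within about 1 mm. The prism's free end is at about (629, -160), so it has about 41 mm to go. I'll travel high, with the fingers shut and the jaws across the guide.

Request:
drive_tool([
  {"slide": [10, -20, 40], "turn": 0, "fingers": 1},
  {"slide": [35, -65, 70], "turn": -6, "fingers": 1},
  {"slide": [62, -116, 80], "turn": -12, "fingers": 1},
  {"slide": [89, -167, 80], "turn": -18, "fingers": 1},
  {"slide": [116, -218, 80], "turn": -24, "fingers": 1},
  {"slide": [143, -269, 80], "turn": -30, "fingers": 1},
  {"slide": [170, -320, 80], "turn": -36, "fingers": 1},
  {"slide": [197, -371, 80], "turn": -42, "fingers": 1},
  {"slide": [224, -422, 80], "turn": -48, "fingers": 1},
  {"slide": [251, -473, 80], "turn": -53, "fingers": 1},
  {"slide": [278, -524, 80], "turn": -53, "fingers": 1},
  {"slide": [305, -575, 80], "turn": -53, "fingers": 1},
], force=60)

```text
time: 2.2
eef_pos: [526.9, 7.9, 311.6]
tcp_rot: [-3.11, -0.445, -0.001]
contact_force: [0.2, 0.8, 0.3]
grip_width: 0.1
```

Request:
drive_tool([
  {"slide": [25, -45, 0], "turn": 0, "fingers": 1},
  {"slide": [50, -91, 0], "turn": 0, "fingers": 1},
  {"slide": [75, -137, 0], "turn": 0, "fingers": 1},
  {"slide": [100, -183, -20], "turn": 0, "fingers": 1},
  {"slide": [119, -218, -60], "turn": 0, "fingers": 1},
  {"slide": [119, -218, -110], "turn": 0, "fingers": 1},
  {"slide": [119, -218, -160], "turn": 0, "fingers": 1},
  {"slide": [119, -218, -205], "turn": 0, "fingers": 1},
  {"slide": [119, -218, -235], "turn": 0, "fingers": 1},
  {"slide": [119, -218, -255], "turn": 0, "fingers": 1},
  {"slide": [119, -218, -270], "turn": 0, "fingers": 1},
  {"slide": [119, -218, -272], "turn": 0, "fingers": 1},
])

```text
time: 3.7
eef_pos: [645.8, -210.1, 39.2]
tcp_rot: [-3.109, -0.445, -0.0]
contact_force: [0.3, -0.0, -0.6]
grip_width: 0.2
```

```bash
python3 - <<'E'
from h import *
for c in ['scene','top']:
    s=snap(c,c+'1')
    if c=='scene': a=cv2.resize(s['pixels'][165:270,185:315],None,fx=6,fy=5.7)
    else: b=cv2.resize(s['pixels'][140:240,215:330],None,fx=6,fy=5.7)
cv2.imwrite('pics/z3.png',a[:598]);cv2.imwrite('pics/z4.png',b)
o=robot.observe();print(o['time'],o['eef_pos'],o['tcp_rot'],o['contact_force'])
E
```

```text
3.8 [ 646.24126333 -210.29641287   40.23675138] [3.10970410e+00 4.45248068e-01 2.35931007e-03] [ 1.05348083 -0.56857208  0.13121794]
```

View pics/z3.png

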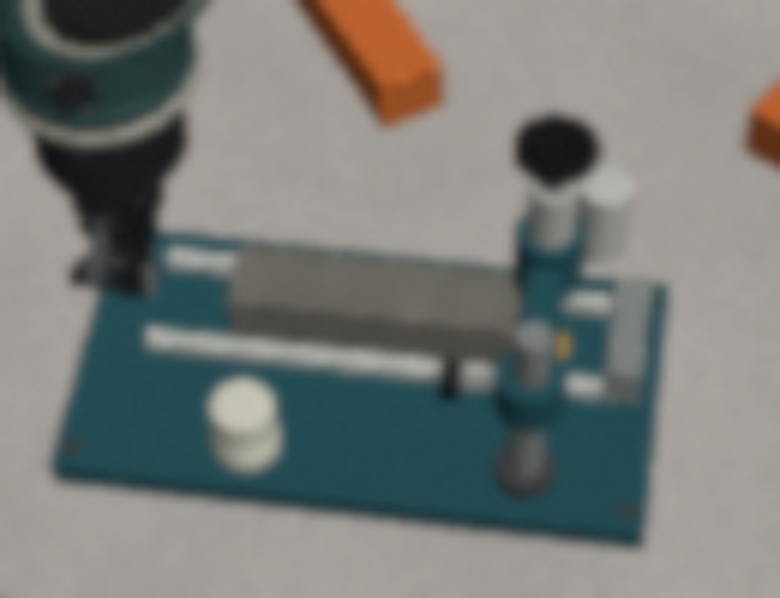

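View pics/z4.png

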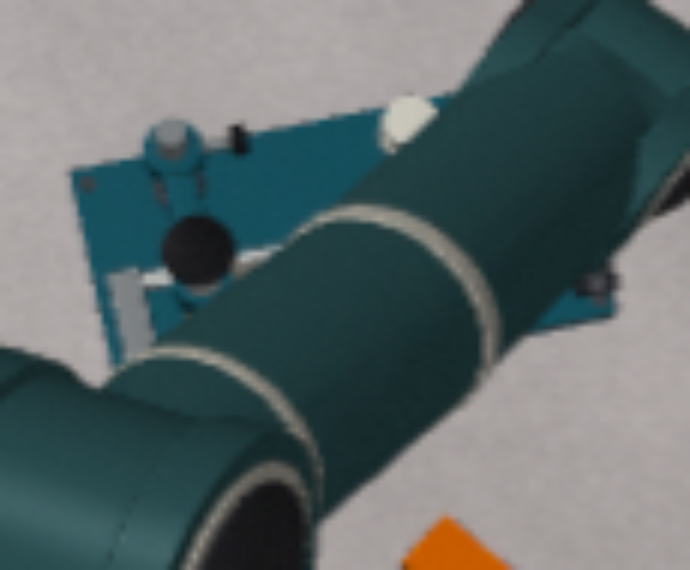

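The fingers at (120,285) in z3 line up with the guide axis, about 41 mm short of the prism's end at (232,295). I'll push along stand y.

Request:
drive_tool([
  {"slide": [-5.6, 19.2, -1], "turn": 0, "fingers": 1},
  {"slide": [-9.0, 30.7, -2], "turn": 0, "fingers": 1},
  {"slide": [-10.7, 36.4, -2], "turn": 0, "fingers": 1},
  {"slide": [-12.1, 41.2, -2], "turn": 0, "fingers": 1},
  {"slide": [-13.5, 46.0, -2], "turn": 0, "fingers": 1},
  {"slide": [-14.9, 50.8, -2], "turn": 0, "fingers": 1},
  {"slide": [-16.4, 55.6, -2], "turn": 0, "fingers": 1},
  {"slide": [-17.8, 60.4, -2], "turn": 0, "fingers": 1},
  {"slide": [-19.2, 65.2, -2], "turn": 0, "fingers": 1},
  {"slide": [-20.3, 69.0, -2], "turn": 0, "fingers": 1},
  {"slide": [-20.3, 69.0, -2], "turn": 0, "fingers": 1},
])

```text
time: 5.18
eef_pos: [625.9, -140.9, 38.3]
tcp_rot: [-3.11, -0.446, -0.002]
contact_force: [1.4, -1.8, 1.6]
grip_width: 0.2
```

Request:
drive_tool([
  {"slide": [-0.8, 2.9, 0], "turn": 0, "fingers": 1},
  {"slide": [-1.7, 5.8, 0], "turn": 0, "fingers": 1},
  {"slide": [-2.0, 6.7, 0], "turn": 0, "fingers": 1},
])

```text
time: 5.55
eef_pos: [623.9, -133.9, 38.3]
tcp_rot: [-3.11, -0.446, -0.002]
contact_force: [0.7, -3.6, 1.3]
grip_width: -0.1
```

```bash
python3 - <<'E'
from h import *
s=snap('scene','scene2')
cv2.imwrite('pics/z5.png',cv2.resize(s['pixels'][165:270,185:315],None,fx=6,fy=5.7)[:598])
o=robot.observe();print(o['time'],o['eef_pos'],o['contact_force'])
E
```

```text
5.6 [ 623.87387029 -133.86168962   38.28314281] [ 0.53484511 -3.02620459  3.14270816]
```

View pics/z5.png

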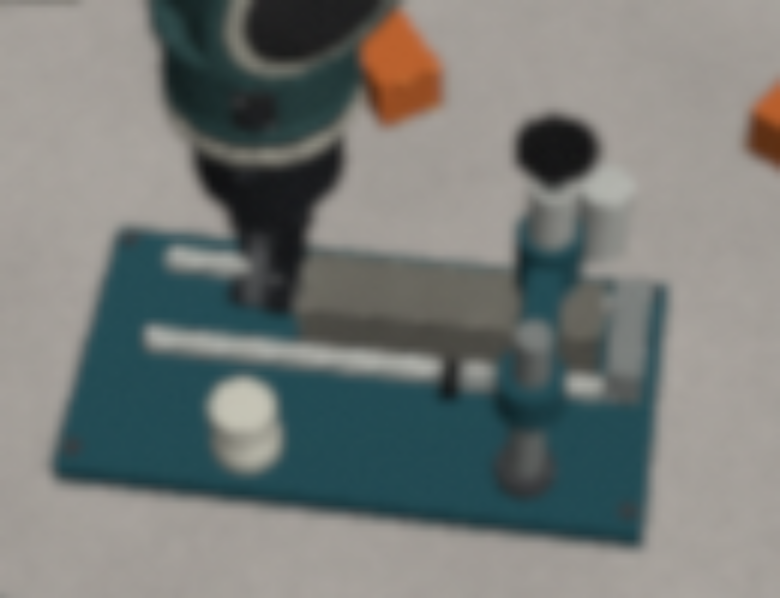

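The prism moves with the fingers. Only a small gap is left at (605,330). I'll finish with small increments.

Request:
drive_tool([
  {"slide": [-0.6, 1.9, 0], "turn": 0, "fingers": 1},
  {"slide": [-1.1, 3.8, 0], "turn": 0, "fingers": 1},
  {"slide": [-1.1, 3.8, 0], "turn": 0, "fingers": 1},
])

```text
time: 5.98
eef_pos: [622.7, -130.4, 38.3]
tcp_rot: [3.11, 0.446, 0.002]
contact_force: [2.7, -6.4, 1.3]
grip_width: 0.3
```

Request:
drive_tool([
  {"slide": [-0.6, 1.9, 0], "turn": 0, "fingers": 1},
  {"slide": [-1.1, 3.8, 0], "turn": 0, "fingers": 1},
  {"slide": [-1.1, 3.8, 0], "turn": 0, "fingers": 1},
])

```text
time: 6.35
eef_pos: [622.0, -130.4, 38.9]
tcp_rot: [3.105, 0.441, 0.005]
contact_force: [5.6, -22.3, -2.4]
grip_width: 0.1
```

Force rose to 22 N with no more motion, and the TCP sits at stand y ≈ -90 where -91 was expected, so the prism looks home. I'll back off and lift, then check by camera.

Request:
drive_tool([
  {"slide": [2.8, -9.6, 0], "turn": 0, "fingers": 1},
  {"slide": [8.5, -28.8, 0], "turn": 0, "fingers": 1},
  {"slide": [11.3, -38.4, 10], "turn": 0, "fingers": 1},
  {"slide": [11.3, -38.4, 60], "turn": 0, "fingers": 1},
  {"slide": [11.3, -38.4, 115], "turn": 0, "fingers": 1},
  {"slide": [11.3, -38.4, 170], "turn": 0, "fingers": 1},
  {"slide": [11.3, -38.4, 215], "turn": 0, "fingers": 1},
  {"slide": [11.3, -38.4, 222], "turn": 0, "fingers": 1},
])

```text
time: 7.35
eef_pos: [634.2, -169.6, 264.8]
tcp_rot: [3.104, 0.44, 0.012]
contact_force: [-0.3, 0.9, -0.0]
grip_width: -0.0
```

```bash
python3 - <<'E'
from h import *
for c in ['scene','top']:
    s=snap(c,c+'3')
    if c=='scene': a=cv2.resize(s['pixels'][165:270,185:315],None,fx=6,fy=5.7)
    else: b=cv2.resize(s['pixels'][140:240,215:330],None,fx=6,fy=5.7)
cv2.imwrite('pics/z6.png',a[:598]);cv2.imwrite('pics/z7.png',b)
o=robot.observe();print(o['time'],o['eef_pos'],o['tcp_rot'],o['contact_force'])
E
```

```text
7.45 [ 633.4712139  -169.01788899  261.85302731] [3.10511305 0.44069141 0.00694327] [-0.02662352  0.17768505 -0.78193924]
```

View pics/z6.png

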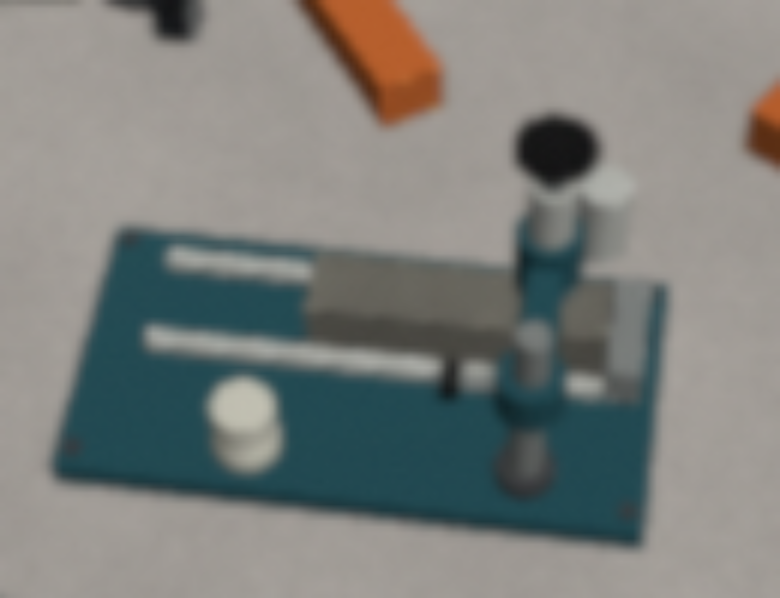

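View pics/z7.png

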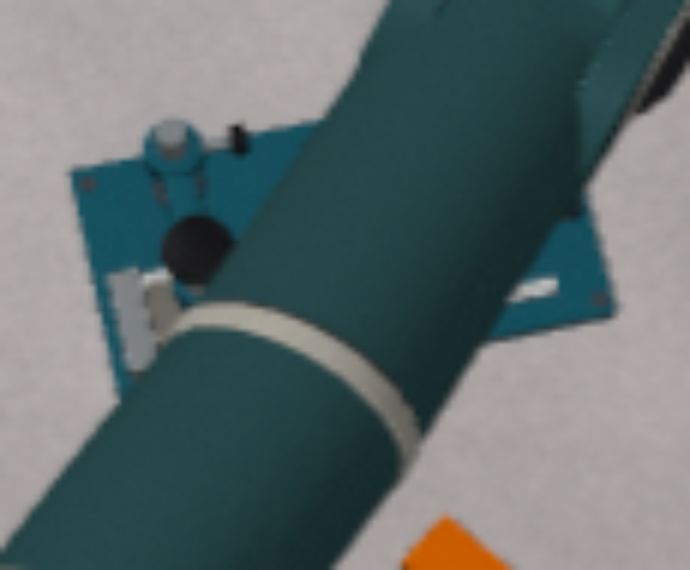

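The prism's end is flush with the stop at (610,330) in z6, and no gap shows in z7 at (145,310). Next I'll move above the cap at (584, -1).

Request:
drive_tool([
  {"slide": [-12, 42, 0], "turn": 0, "fingers": 1},
  {"slide": [-25, 85, 0], "turn": 0, "fingers": 1},
  {"slide": [-37, 126, 0], "turn": 0, "fingers": 1},
  {"slide": [-46, 156, 0], "turn": 0, "fingers": 1},
  {"slide": [-49.5, 168, 0], "turn": 0, "fingers": 1},
  {"slide": [-49.5, 168, -15], "turn": 0, "fingers": 1},
  {"slide": [-49.5, 168, -30], "turn": 0, "fingers": 1},
  {"slide": [-49.5, 168, -40], "turn": 0, "fingers": 1},
  {"slide": [-49.5, 168, -43], "turn": 0, "fingers": 1},
  {"slide": [-49.5, 168, -43], "turn": 0, "fingers": 1},
])

```text
time: 8.7
eef_pos: [584.1, -1.4, 218.8]
tcp_rot: [3.105, 0.44, 0.007]
contact_force: [-0.7, -0.0, 0.2]
grip_width: -0.1
```

```bash
python3 - <<'E'
from h import *
for c in ['scene','top']:
    s=snap(c,c+'4')
    if c=='scene': a=cv2.resize(s['pixels'][165:235,240:320],None,fx=8,fy=8,interpolation=cv2.INTER_CUBIC)
    else: b=cv2.resize(s['pixels'][140:240,215:330],None,fx=6,fy=5.7)
cv2.imwrite('pics/z8.png',a[:598]);cv2.imwrite('pics/z9.png',b)
o=robot.observe();print(o['time'],o['eef_pos'],o['tcp_rot'],o['contact_force'])
E
```

```text
8.8 [584.2160947   -1.16078934 219.20754152] [3.10510269 0.44043708 0.00786364] [ 0.47371136 -0.82732517  1.23906584]
```

View pics/z8.png

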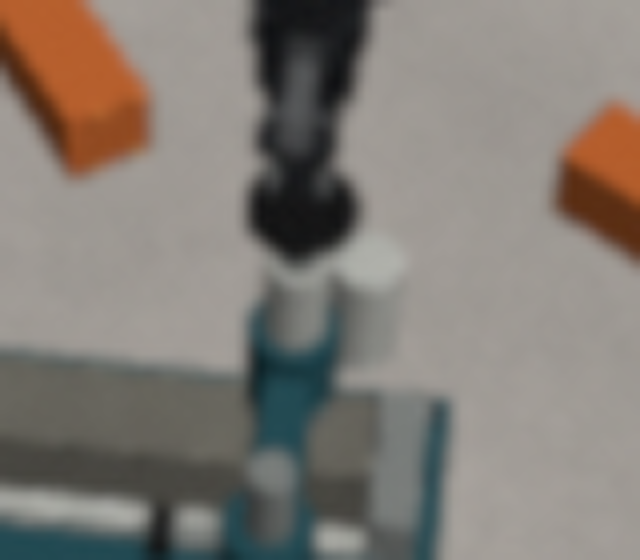

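View pics/z9.png

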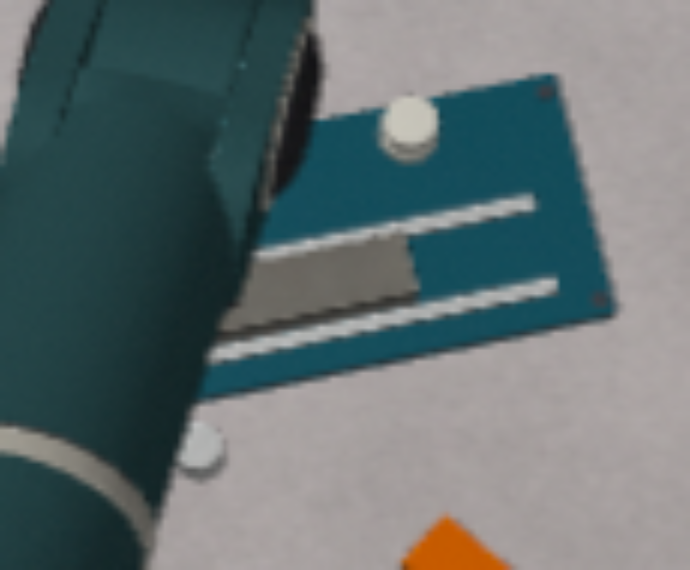

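In z8 the fingers are centred over the cap at (300,215). I'll press down in stages, watching the force.

Request:
drive_tool([
  {"slide": [0, 0, -6], "turn": 0, "fingers": 1},
  {"slide": [0, 0, -11], "turn": 0, "fingers": 1},
  {"slide": [0, 0, -14], "turn": 0, "fingers": 1},
  {"slide": [0, 0, -17], "turn": 0, "fingers": 1},
  {"slide": [0, 0, -20], "turn": 0, "fingers": 1},
  {"slide": [0, 0, -20], "turn": 0, "fingers": 1},
])

```text
time: 9.55
eef_pos: [584.2, -1.2, 199.1]
tcp_rot: [3.105, 0.44, 0.008]
contact_force: [-1.1, 0.1, 2.3]
grip_width: 0.0
```

Request:
drive_tool([
  {"slide": [0, 0, -3], "turn": 0, "fingers": 1},
  {"slide": [0, 0, -6], "turn": 0, "fingers": 1},
  {"slide": [0, 0, -8], "turn": 0, "fingers": 1},
  {"slide": [0, 0, -10], "turn": 0, "fingers": 1},
  {"slide": [0, 0, -11], "turn": 0, "fingers": 1},
  {"slide": [0, 0, -11], "turn": 0, "fingers": 1},
  {"slide": [0, 0, -11], "turn": 0, "fingers": 1},
])

```text
time: 10.42
eef_pos: [584.3, -1.1, 188.2]
tcp_rot: [3.105, 0.441, 0.008]
contact_force: [0.1, -0.2, 2.9]
grip_width: -0.2
```

Request:
drive_tool([
  {"slide": [0, 0, -2], "turn": 0, "fingers": 1},
  {"slide": [0, 0, -4], "turn": 0, "fingers": 1},
  {"slide": [0, 0, -6], "turn": 0, "fingers": 1},
  {"slide": [0, 0, -7], "turn": 0, "fingers": 1},
  {"slide": [0, 0, -7], "turn": 0, "fingers": 1},
  {"slide": [0, 0, -7], "turn": 0, "fingers": 1},
])

```text
time: 11.18
eef_pos: [584.3, -1.2, 181.2]
tcp_rot: [3.105, 0.44, 0.008]
contact_force: [-0.7, 0.4, 6.4]
grip_width: -0.2
```

```bash
cat > rd.py <<'E'
from h import *
import sys
F=[]
for i in range(6):
    s=robot.snapshot('scene'); o=robot.observe(); F.append(list(o['contact_force'])+list(o['eef_pos']))
print(o['time'],np.mean(F,0).round(2),np.std(F,0).round(2))
cv2.imwrite(f'pics/{sys.argv[1]}.png',cv2.resize(s['pixels'][165:235,240:320],None,fx=8,fy=8,interpolation=cv2.INTER_CUBIC))
E
python3 rd.py p1
```

```text
11.475 [-7.1000e-01 -3.3000e-01  5.3500e+00  5.8429e+02 -1.1600e+00  1.8125e+02] [0.59 0.45 0.38 0.01 0.02 0.01]
```

View pics/p1.png

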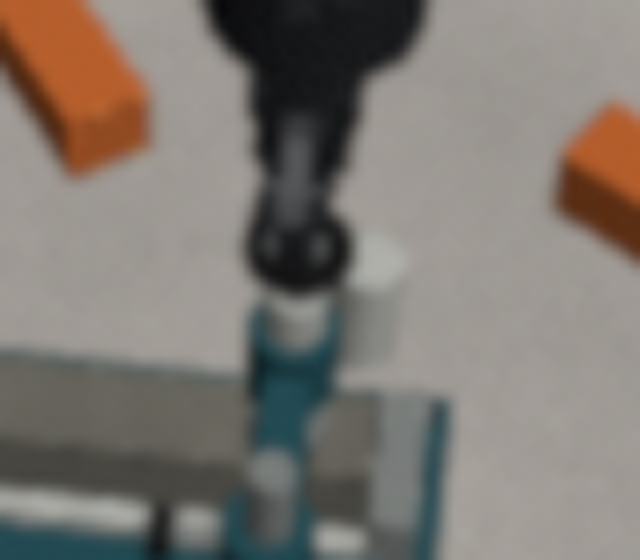

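At z = 181.25 the force is 5.35 N, which means 4.8 mm in. Geometry gives 186 − 181.25 = 4.75 mm, so the foot is seated. 5.2 mm more to go.

Request:
drive_tool([
  {"slide": [0, 0, -1.5], "turn": 0, "fingers": 1},
  {"slide": [0, 0, -3], "turn": 0, "fingers": 1},
  {"slide": [0, 0, -4.5], "turn": 0, "fingers": 1},
  {"slide": [0, 0, -5.2], "turn": 0, "fingers": 1},
  {"slide": [0, 0, -5.2], "turn": 0, "fingers": 1},
  {"slide": [0, 0, -5.2], "turn": 0, "fingers": 1},
])

```text
time: 12.22
eef_pos: [584.4, -1.1, 176.4]
tcp_rot: [3.105, 0.44, 0.009]
contact_force: [-2.2, -0.1, 9.4]
grip_width: -0.1
```

```bash
python3 rd.py p2
```

```text
12.525 [ -2.89   0.64   9.85 584.4   -1.16 176.41] [0.49 0.52 0.48 0.01 0.02 0.  ]
```

View pics/p2.png

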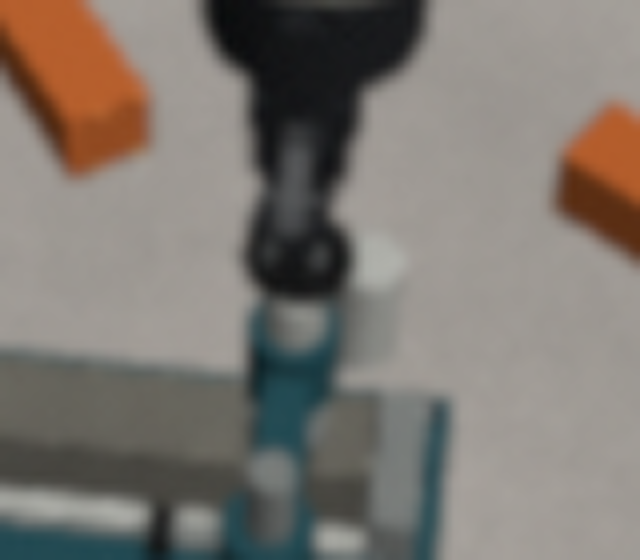

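```bash
python3 -c "
from rig import robot
print(robot.hand_in()); print(robot.observe()['contact_force'])"
```

```text
the job is handed in; nothing more can be done
None
the job is handed in; nothing more can be done
```

The prism is home against the end stop, and I handed the job in at about 12.5 s with the arm still pressing the cap about 10 mm into its spring.

- **Prism:** I pushed it along its guide with the shut fingers until it stopped moving and the force rose to about 22 N. The finger position then matched the expected home place within about 1–2 mm. After I backed off, both cameras showed no gap at the stop.
- **Cap:** The last readings were about 9.85 N of push with the fingertips at z = 176.4 mm. The force gives 9.8 mm of spring travel and the height gives 9.6 mm, well short of the 20 mm bottom. An earlier reading part-way down agreed the same way (4.8 mm and 4.75 mm), so the foot was seated on the prism.
- **Clutter:** I kept clear of it, and nothing looked moved around the stand in the last pictures. I did not re-measure the far objects.

**Limits of the checks:**
- The black band on the stem was hidden from the cameras, so the depth rests on force and height only.
- A side force of about 3 N showed during the final hold.
- The two cameras put the cap about 6 mm apart, so I used the average. The fingers looked centred on the cap in the scene camera, but the arm hid it from the top one.

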